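Prop the sprung catch, take the tin out and add it to the column

TASK

Wedge the sprung catch of the tin dock open with the dark wooden chock, standing it between the steel bridge and the catch's tab, and leave it there with your hand off. Then lift the standing tin out of the dock, lay it flat on the wooden board and let go of it, and take it again from above to set it down, without dropping it, flat and squarely on top of the column of two tins. Leave the jar, cup and steel mill where they are and do not knock the column out of place.

Things in the scene. Friction and masses are not known exactly. Their poses are not given: they have to be found in the camera images.
- dock: Fixed light-wood tin dock; origin: underside, below the centre of the bay where the tin stands; z up. Base 90 mm (x) by 175 mm (y from -35 to 140), 10 mm thick. Bay walls up to z 30, outer 74 x 48 mm, 2 mm play round the tin's foot. A wooden pillar at y 47 to 137, x -25 to 25 carries the catch's steel bar between two steel rails; bar and rails have their tops at z 110 mm.
- bridge (a point): Lower middle of the +y face of the fixed steel bridge that spans the catch's bar: dock (0, 68, 110) mm, axes as the dock's. The bridge is 8 mm thick (dock y 60 to 68), 50 mm wide (x) and its top is at z 126 mm. The chock belongs between this face and the catch's tab, standing upright on the rails and bar (z 110).
- catch (a joint): Slide of the catch along the dock's +y, m: 0 shut, at most 0.055. A spring shuts it: about 4 N at 0, 8 N at 0.042. Its bar, 24 mm wide (x), z 104 to 110 mm, when shut lies over the standing tin to y = -15 mm and keeps it down; with the chock in place the joint reads about 0.042 and the bar ends at y = +27 mm, clear of the tin. Under 0.036 is not open enough.
- tab (a point): Centre of the push face (looking to the dock's -y) of the catch's upright steel tab, 44 mm wide (x), 6 mm thick, from z 110 to 160 mm; axes as the dock's. Shut, the face is at the dock's y = 70 mm, 2 mm from the bridge; it moves with the catch. The tab's top is 34 mm higher than the bridge's, so that the chock can push it from above the bridge.
- prop_center (a point): Centre of the chock: a plain dark hardwood block 28 mm (its x) by 44 mm (its y) by 70 mm (its z, up), standing loose on the counter, 70 g, edges rounded 3 mm. Its 44 mm side belongs along the catch's slide: it then holds the joint at about 0.042.
- tin_center (a point): Centre of the tin in the dock: a slim closed plain metal tin, 90 x 60 x 34 mm, about 0.2 kg, standing on its small end: its x axis along the 60 mm width (the dock's x), y along the 34 mm thickness, z along the 90 mm height, up. In the dock its top is 100 mm above the counter. It can be gripped by its 60 mm width beside the bar.
- board: Fixed dark wooden serving board lying on the counter, 170 (x) by 150 (y) by 10 mm; origin at the centre of its underside.
- topmost_center (a point): Centre of the upper tin of the column, on which the tin is to be set: a slim closed plain metal tin, 90 x 60 x 34 mm, lying flat: x along its 90 mm length, y along its 60 mm width, z up along its 34 mm thickness. Loose; its top is 72 mm above the counter.
- low1_center (a point): Centre of the lower tin of the column, same tin, same axes, loose on a black rubber mat 4 mm thick.
- mill: Bystander: steel hand mill, a cylinder 48 mm across and 145 mm high, standing; origin at the centre of its foot.
- cup: Bystander: white cup 72 mm across, 85 mm high; origin at the centre of its foot.
- jar: Bystander: closed glass jar 64 mm across, 90 mm high; origin at the centre of its foot.
There are look-alikes about, which are no part of the job. Leave any pink or turquoise look-alike of the part that bears tin_center alone.

How it is judged:
On the way, in this order (a step that is already met when the one before it is completed fails the run):
1. the chock stands between bridge and tab and keeps the catch open, with the fingers off everything (value of joint catch above 0.036 m and y of prop_center in the frame of dock between 0.082 and 0.098 m and x of prop_center in the frame of dock between -0.02 and 0.02 m and height (world z) of prop_center below 0.16 m and angle between prop_center's own z axis and vertical below 0.15 rad and contact force between the fingers and anything else below 0.2 N), for 0.3 s.
2. the tin lies flat on the board, let go and at rest (angle between the y axis of tin_center and the z axis of board, either way round below 0.08 rad and contact force between tin and board above 0.4 N and contact force between tin and the fingers below 0.1 N and linear speed of tin below 0.03 m/s), for 0.2 s.
At the end, for the whole second after the job is handed in: The tin lies flat on the column, let go and at rest, within 8 mm and 0.12 rad of the tin below; the two lower tins agree within 10 mm and the lowest moved less than 25 mm; the chock stands between bridge and tab (within 8 mm along, 20 mm across), the catch open by over 36 mm (value of joint catch above 0.036 m and y of prop_center in the frame of dock between 0.082 and 0.098 m and x of prop_center in the frame of dock between -0.02 and 0.02 m and height (world z) of prop_center below 0.16 m and angle between prop_center's own z axis and vertical below 0.15 rad and x of tin_center in the frame of topmost_center between -0.008 and 0.008 m and y of tin_center in the frame of topmost_center between -0.008 and 0.008 m and z of tin_center in the frame of topmost_center between 0.03 and 0.038 m and angle between the z axis of tin_center and the x axis of topmost_center, either way round below 0.12 rad and angle between the y axis of tin_center and the z axis of topmost_center, either way round below 0.06 rad and horizontal distance between topmost_center and low1_center below 0.01 m and distance of low1_center from where it was at the start of the episode below 0.025 m and angle between topmost_center's own z axis and vertical below 0.06 rad and linear speed of tin below 0.02 m/s and angular speed of tin below 0.2 rad/s and contact force between tin and the fingers below 0.1 N); the robot touches nothing.
It fails at once if the tin is dropped onto the column (falls free at over 0.5 m/s) (horizontal distance between tin_center and topmost_center below 0.05 m and contact force between tin and the fingers below 0.1 N and linear speed of tin above 0.5 m/s).
It fails at once if the mill is displaced by more than 30 mm (distance of mill from where it was at the start of the episode above 0.03 m).
It fails at once if the cup is displaced by more than 30 mm (distance of cup from where it was at the start of the episode above 0.03 m).
It fails at once if the jar is displaced by more than 30 mm (distance of jar from where it was at the start of the episode above 0.03 m).
It also fails if it takes over 61 s, if anything falls off the work surface, if the arm or the gripper's body presses on something with over 40 N, if the wrist force passes 120 N, or if a joint passes its speed limit or range.

ROBOT

A 6-joint arm with a two-finger parallel gripper is mounted at the origin on the work surface. World frame = base frame: x ahead of the robot, y to its left, z up, the work surface at z = 0. Lengths are in m, angles in rad, forces in N, time in s.
With the tool pointing down it reaches from about 0.275 to 0.825 m from the base axis. Payload 4.9 kg.
Tool frame: the origin (TCP) lies midway between the tips of the shut fingers; the grasp point (between the pads) lies 19 mm behind it (grip_point_offset is the distance from the TCP to the grasp point, in m); z points along the fingers, x is the direction in which the jaws open and shut, and the axes are right-handed (so a half turn about z gives the same grasp; the last joint's range is limited). The gripper opens to 85 mm and grips with 20 to 120 N. Pads are 22 mm wide; open, the fingers measure 114 mm over their backs; the gripper's body (76 mm by 85 mm) begins 54 mm behind the grasp point. The pads swing forward as they close: fully open they stand 13 mm farther back than shut.
Start: joints at [-1.365, 0.326, -0.193, 1.052, 0, 1.437], TCP at [0.183, -0.519, 0.231] pointing down, gripper open.
Joint ranges: [-2.65, 2.65], [-0.97, 1.79], [-1.3, 1.35], [-1.93, 2.1], [-1.47, 1.37], [-3.14, 3.14]. Speed limits (rad/s): [2.57, 2.57, 3.14, 3.14, 3.14, 3.14].

INTERFACE

Orientations are given as a rotation vector (axis times angle).
In Python, from cell import * gives the robot as it stands. Calls block until the motion is done:
- movep(position, orientation): joint-space move of the TCP to a pose.
- move_l(position, velocity=0.15, rot=None, until_force=None): straight line of the TCP; rot=None keeps the orientation; velocity is the mean speed in m/s. With until_force (N) it stops when the force on the tool has changed by that much, and returns True; else False.
- set_joints(angles): joint-space move.
- let_go() and grab(newtons=None): open the fingers fully, or close them until they stop; newtons is the grip in N (None keeps the last).
- sleep(seconds).
- ik(position, orientation): joint angles nearest the present ones, or None.
- get_state(): the state.
- grab_frame(name): name is "side" or "top" or "wrist"; returns a dict with "img" (420x560x3 uint8, red, green, blue), "fx", "fy", "cx", "cy" (pixels), "cam_to_world" (4x4, takes a point from camera to world coordinates); the wrist camera has in their place "T_tool_cam" (4x4, takes a point from camera to tool coordinates, whose origin is the TCP and whose axes are the tool frame's). Camera axes: x right, y down, z forward; pixel columns grow to the right and rows downward; lengths in m; the calibration is good to about 2 mm. A picture is of the moment at which its call begins: read the wrist's pose just before it. There is no depth.
A pose or a line that the arm cannot do raises MotionError and nothing moves.
- sign_off(): hands the job in, once; it reports no verdict.
Trained networks look in the newest picture that a camera, given by its name, has taken for a name from the list of things; names that differ only in an ending like _2 or _b are one class to them, and where a whole thing is asked for, a point or a joint stands for the part that bears it (a point fixed in the world has none). Each returns a list of dicts, best first, with "score" (0 to 1); they miss things now and then, are a little off and sometimes report something else, mostly with a low value. They report only what shows in the picture. A call takes as long as a camera call. They do not tell look-alikes from the thing itself.
- spot_in(camera, name): "centre" ([column, row] in pixels, amid what is visible of it).
- silhouettes(camera, name): "mask" (420x560 bool, what is visible of it) and "centre" ([column, row] in pixels, amid what is visible of it).
- tip_of(camera, name): "centre" ([column, row] in pixels: a listed point, or the origin of a listed thing).
The state is a dict: "clock": time; "q": joint angles; "joint_velocities": joint speeds; "tau": joint torques, N m; "position": TCP position; "eef_rot": TCP orientation; "contact_force": force on the tool from outside, world axes, zero at the start; "wrist_torque": the same for the moment, N m; "finger_gap": opening from 0.0 (shut) to 1.0 (fully open).
Only numpy, scipy, OpenCV 4.12 (cv2) and the standard library are available. Lean on these libraries where they do the work, as an engineer would, in place of code of your own. Each camera call takes 0.05 s, during which the arm holds its last target.

## Working session

There is one attempt and no reset: what is moved stays moved. The work goes in short steps, each a Python script; the robot and the scene stay as the last script left them, time stands still between calls to the robot, and variables do not carry over. Pictures are saved under pics/ and viewed, and the job is handed in when it is done.

```bash
ls; mkdir -p pics
python3 - <<'E'
from cell import *
import cv2
s=get_state();print({k:(v if not hasattr(v,'round') else v) for k,v in s.items()})
for n in ["side","top","wrist"]:
    f=grab_frame(n);cv2.imwrite(f"pics/{n}0.png",f["img"][:,:,::-1]);print(n,f["fx"],f["fy"],f["cx"],f["cy"]);print(f.get("cam_to_world",f.get("T_tool_cam")))
    if n!="wrist":
        for k in ["dock","bridge","tab","prop_center","tin_center","board","topmost_center","low1_center","mill","cup","jar"]:
            print(n,k,[(np.round(d["centre"]).tolist() if 0 else [round(float(x),1) for x in d["centre"]],round(d["score"],2)) for d in tip_of(n,k)])
E
```

```text
pics
{'clock': 0.0, 'q': array([-1.36521366e+00,  3.26928202e-01, -1.93566659e-01,  1.05201663e+00,
       -5.26580396e-05,  1.43657133e+00]), 'joint_velocities': array([ 0.00111737,  0.0001059 , -0.00078074, -0.00044731, -0.00020182,
       -0.00181243]), 'tau': array([-1.86131442e-04, -4.43396008e+01,  2.62441564e+01,  1.54069299e-02,
       -8.02716886e-05, -6.23134611e-06]), 'position': array([ 0.18318131, -0.51798351,  0.23051692]), 'eef_rot': array([-2.56414982e+00,  1.81318389e+00,  2.02744644e-03]), 'contact_force': array([-0.49955146, -0.43935221, -1.15886252]), 'wrist_torque': array([-0.01139153, -0.00467475, -0.0110361 ]), 'finger_gap': 1.001481941511361}
side 426.2005513269956 426.2005513269956 280.3132628384941 210.95507051655625
[[-0.77008979 -0.32776031  0.54729781 -0.039301  ]
 [-0.6377877   0.41403438 -0.64946316  0.80214985]
 [-0.01373186 -0.84920476 -0.52788514  0.72267054]
 [ 0.          0.          0.          1.        ]]
side dock [([252.8, 257.2], 0.85)]
side bridge [([226.5, 236.4], 0.64)]
side tab [([228.7, 226.6], 0.64)]
side prop_center [([271.0, 293.8], 0
[... 767 characters left out ...]
]
top tin_center [([290.4, 184.2], 0.8), ([241.3, 214.2], 0.71), ([255.7, 155.5], 0.6), ([191.9, 275.1], 0.3)]
top board [([338.0, 257.6], 0.59)]
top topmost_center [([422.9, 244.6], 0.94)]
top low1_center [([424.1, 246.9], 0.64), ([205.4, 200.9], 0.43)]
top mill [([332.8, 159.4], 0.58)]
top cup [([380.0, 155.9], 0.92)]
top jar [([138.3, 272.9], 0.61)]
wrist 300.059161334974 300.059161334974 278.44661669423783 206.4508248047839
[[ 9.99999463e-01  8.84585380e-04  5.39700747e-04  1.73893277e-03]
 [-1.01272035e-03  9.44601955e-01  3.28216576e-01 -8.45624768e-02]
 [-2.19466796e-04 -3.28216947e-01  9.44602344e-01 -1.42456447e-01]
 [ 0.00000000e+00  0.00000000e+00  0.00000000e+00  1.00000000e+00]]
```

View pics/top0.png

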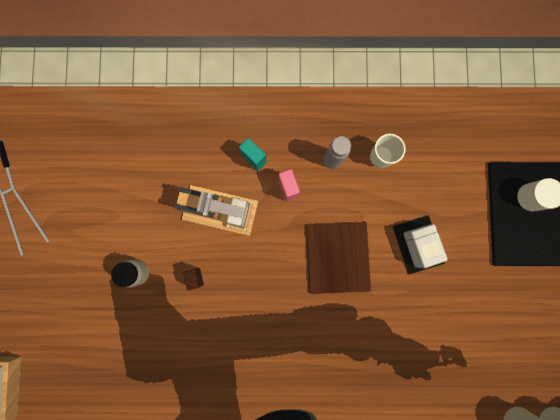

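View pics/side0.png

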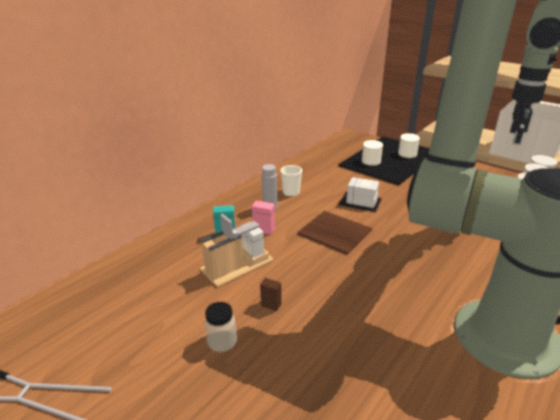

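Candidates for the tin: silver in the dock at top (241,214), pink (289,185), turquoise (254,155). Only the silver one matches the description. The dark chock is at (193,280), and the column is on the black mat at (423,245). I'll triangulate these next, then take close views.

```bash
cat > h.py <<'E'
from cell import *
import cv2, numpy as np
from scipy.spatial.transform import Rotation as R
def ray(f,px,T=None):
    M=f["cam_to_world"] if "cam_to_world" in f else T@f["T_tool_cam"]
    d=np.array([(px[0]-f["cx"])/f["fx"],(px[1]-f["cy"])/f["fy"],1.]);d=M[:3,:3]@d
    return M[:3,3],d/np.linalg.norm(d)
def tri(rays):
    A=np.zeros((3,3));b=np.zeros(3)
    for o,d in rays:
        P=np.eye(3)-np.outer(d,d);A+=P;b+=P@o
    x=np.linalg.solve(A,b)
    return x,[float(np.linalg.norm((np.eye(3)-np.outer(d,d))@(x-o))) for o,d in rays]
def plane(r,z):
    o,d=r;return o+d*(z-o[2])/d[2]
def toolT():
    s=get_state();T=np.eye(4);T[:3,:3]=R.from_rotvec(s["eef_rot"]).as_matrix();T[:3,3]=s["position"];return T
def down(a):
    "tool down with tool x (jaw axis) at world angle a"
    x=np.array([np.cos(a),np.sin(a),0]);z=np.array([0,0,-1.]);y=np.cross(z,x)
    return R.from_matrix(np.stack([x,y,z],1)).as_rotvec()
def project(f,P,T=None):
    M=f["cam_to_world"] if "cam_to_world" in f else T@f["T_tool_cam"]
    c=(np.asarray(P)-M[:3,3])@M[:3,:3]
    return np.stack([c[:,0]/c[:,2]*f["fx"]+f["cx"],c[:,1]/c[:,2]*f["fy"]+f["cy"]],1)
E
python3 - <<'E'
from h import *
S=grab_frame("side");T=grab_frame("top")
P={"dock":((252.8,257.2),(237.8,218.3)),"bridge":((226.5,236.4),(206.2,203.7)),"tab":((228.7,226.6),(203.7,200.5)),"prop":((271,293.8),(193.1,280.8)),
"tin":((250.4,239.7),(241.3,214.2)),"board":((333.8,229.9),(338,257.6)),"top":((365.7,185.3),(422.9,244.6)),"low":((362.7,198.9),(424.1,246.9)),"mill":((268.4,208.9),(332.8,159.4)),"cup":((291.9,191.2),(380,155.9)),"jar":((224.7,340.6),(138.3,272.9)),}
for k,(a,b) in P.items():
    x,e=tri([ray(S,a),ray(T,b)]);print(k,x.round(4),np.round(e,4))
for n,f,c in (("side",S,(180,180,330,360)),("top",T,(110,120,270,300)),("top",T,(300,200,460,300))):
    i=f["img"][c[1]:c[3],c[0]:c[2],::-1];cv2.imwrite(f"pics/crop_{n}{c[0]}.png",cv2.resize(i,None,fx=4 if n=="side" else 5 if 0 else 3.3,fy=4 if 0 else 3.3,interpolation=cv2.INTER_CUBIC))
E
```

```text
dock [0.6082 0.1492 0.0064] [0.0023 0.0023]
bridge [0.6342 0.2125 0.0988] [0.0025 0.0025]
tab [0.6339 0.2093 0.1282] [0.0029 0.0029]
prop [0.4559 0.2505 0.0354] [0.0016 0.0016]
tin [0.6175 0.1391 0.0544] [0.0065 0.0065]
board [ 0.5115 -0.0996  0.0042] [0.0018 0.0018]
top [ 0.5349 -0.2958  0.0622] [0.0084 0.0084]
low [ 0.5384 -0.3132  0.0035] [0.0017 0.0017]
mill [ 0.7625 -0.0916 -0.0147] [0.0021 0.0021]
cup [ 0.7652 -0.2128 -0.0017] [0.0026 0.0026]
jar [ 0.47    0.3939 -0.0054] [0.0007 0.0007]
```

```bash
ls pics
python3 - <<'E'
from h import *
def snap(n,p,a):
    movep(p,down(a));sleep(0.2);T=toolT();f=grab_frame("wrist");cv2.imwrite(f"pics/{n}.png",f["img"][:,:,::-1]);np.savez(f"pics/{n}.npz",T=T);print(n,get_state()["clock"],get_state()["q"].round(2))
print(ik([.535,-.296,.26],down(0)),ik([.535,-.296,.26],down(np.pi)))
print(ik([.456,.25,.26],down(0)),ik([.456,.25,.26],down(np.pi)))
snap("colA",[.52,-.30,.25],np.arctan2(-.3,.52)-np.pi/2)
snap("dockA",[.60,.17,.30],np.arctan2(.17,.6)-np.pi/2)
snap("propA",[.45,.25,.23],np.arctan2(.25,.45)-np.pi/2)
E
```

```text
crop_side180.png
crop_top110.png
crop_top300.png
side0.png
top0.png
wrist0.png
[-0.62601816  0.4266295   0.03079216  1.17495898  0.          0.94477816] [-0.62601816  0.4266295   0.03079216  1.17495898  0.         -2.19681449]
[ 0.35948944  0.25258922 -0.21946282  1.09874428  0.          1.93028577] [ 0.35948944  0.25258922 -0.21946282  1.09874428  0.         -1.21130688]
colA 3.0917 [-0.65  0.41 -0.02  1.14 -0.    3.02]
dockA 5.0917 [ 0.16  0.44  0.15  1.28 -0.    3.02]
propA 6.1083 [ 0.36  0.26 -0.28  1.02 -0.    3.  ]
```

View pics/crop_top110.png

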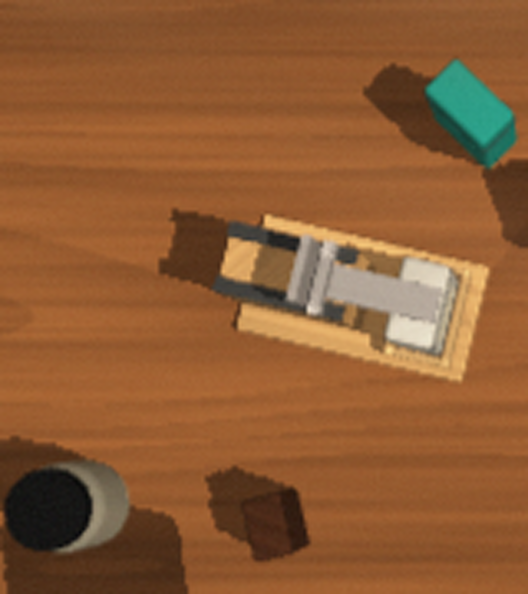

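Run:
```python
import cv2
a=cv2.imread("pics/colA.png");
for n in ("colA","dockA","propA"):
    cv2.imwrite(f"pics/{n}_b.png",cv2.resize(cv2.imread(f"pics/{n}.png"),(800,600),interpolation=cv2.INTER_CUBIC))
```

```text
(no output)
```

View pics/colA_b.png

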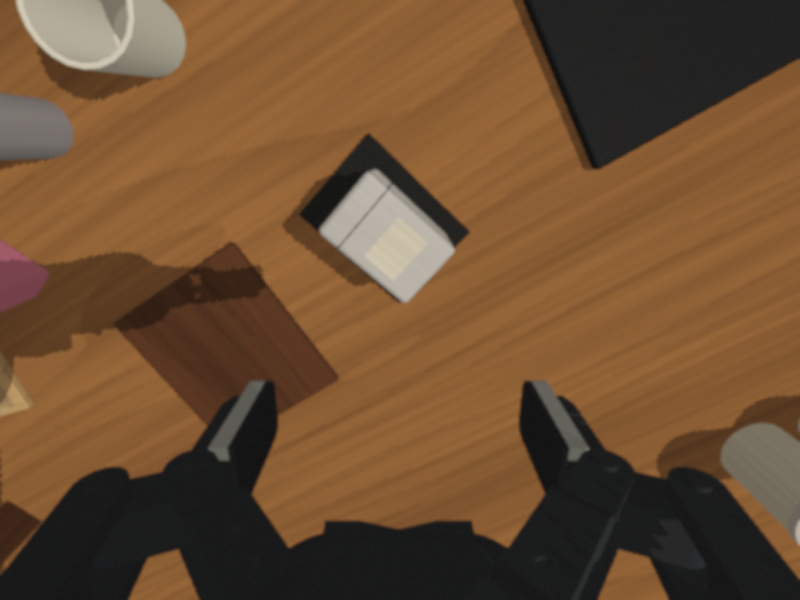

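View pics/dockA_b.png

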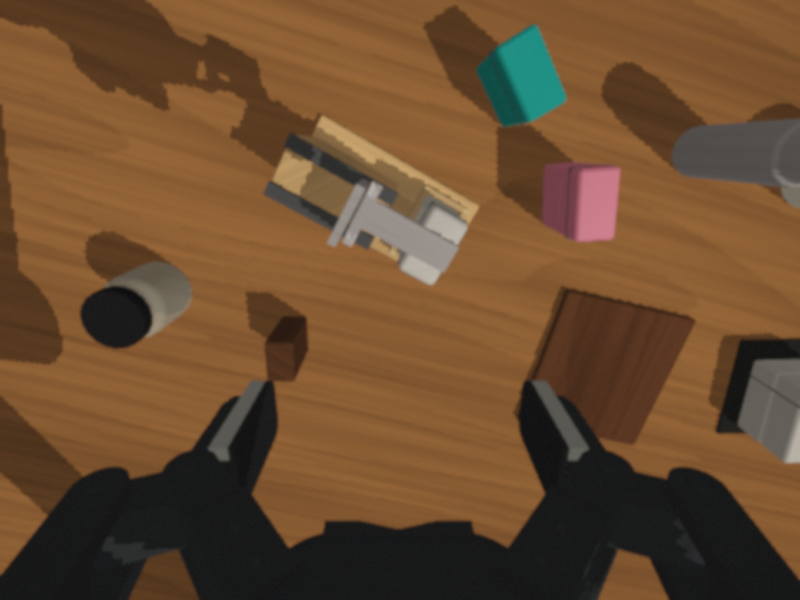

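View pics/propA_b.png

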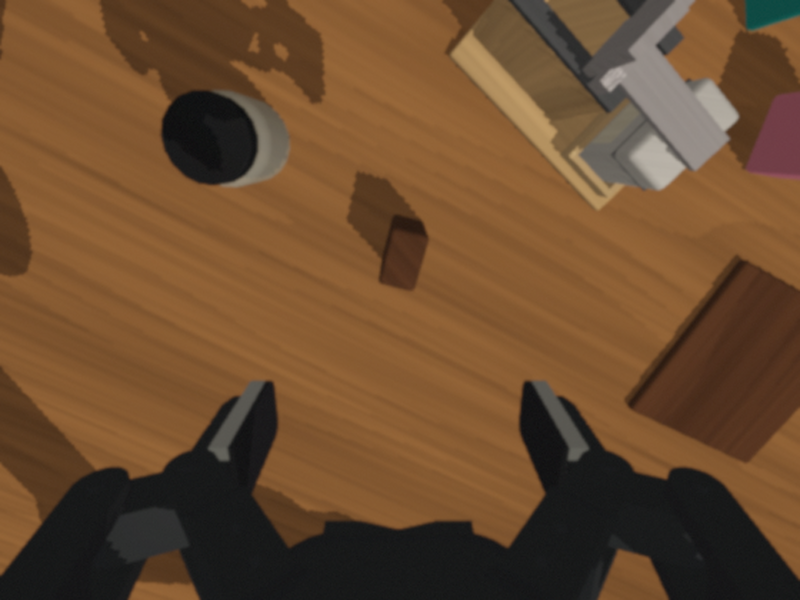

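Columns are in the 800×600 views. In dockA the silver tin sits under the bar at about (430,240), and the pink (590,200) and turquoise (525,80) blocks are the decoys. The chock is at (288,345) and the column at (770,400). I'll zoom in to get the corners.

Run:
```python
import cv2,numpy as np
def crop(n,x0,y0,w,h,s):
    i=cv2.imread(f"pics/{n}.png")[y0:y0+h,x0:x0+w];i=cv2.resize(i,None,fx=s,fy=s,interpolation=cv2.INTER_CUBIC)
    for k in range(0,w,20):
        cv2.line(i,(k*s,0),(k*s,5),(0,255,255),1);cv2.putText(i,str(x0+k),(k*s,15),0,.35,(0,255,255),1)
    for k in range(0,h,20):
        cv2.line(i,(0,k*s),(5,k*s),(0,255,255),1);cv2.putText(i,str(y0+k),(6,k*s+4),0,.35,(0,255,255),1)
    return i
cv2.imwrite("pics/z1.png",crop("dockA",180,75,160,130,5)[:600])
a=crop("colA",205,90,130,125,4)
b=crop("propA",235,115,70,100,4)
b=cv2.copyMakeBorder(b,0,100,0,0,cv2.BORDER_CONSTANT)
cv2.imwrite("pics/z2.png",np.hstack([a,b[:500]]))
```

```text
(no output)
```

View pics/z1.png

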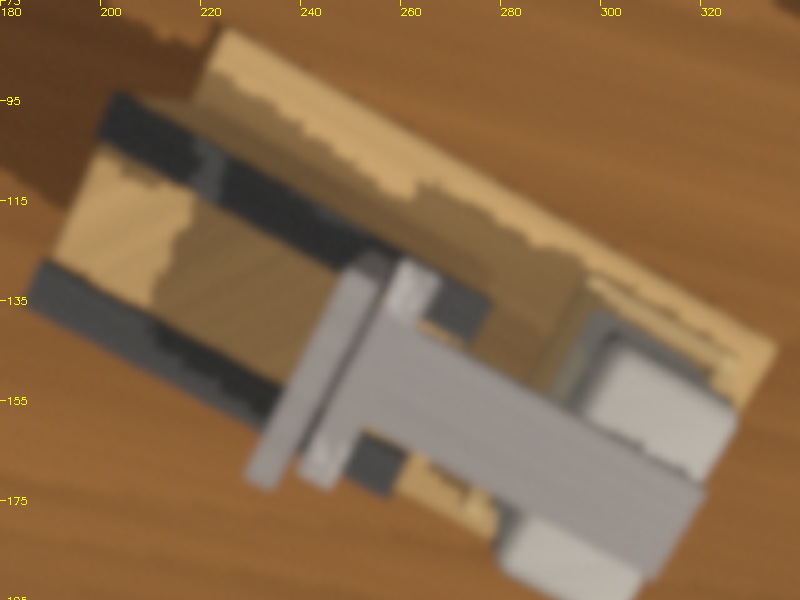

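View pics/z2.png

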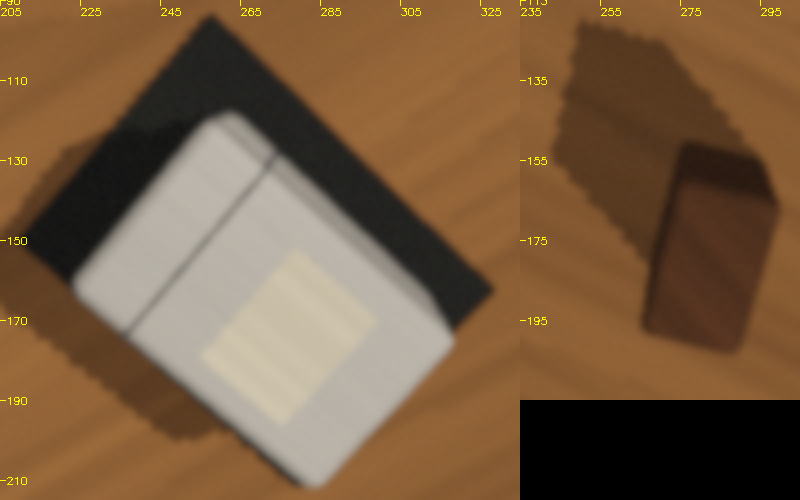

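```bash
cat > fit.py <<'E'
from h import *
from scipy.optimize import least_squares
W=dict(fx=300.059161334974,fy=300.059161334974,cx=278.44661669423783,cy=206.4508248047839)
W["T_tool_cam"]=np.array([[ 9.99999463e-01,8.84585380e-04,5.39700747e-04,1.73893277e-03],[-1.01272035e-03,9.44601955e-01,3.28216576e-01,-8.45624768e-02],[-2.19466796e-04,-3.28216947e-01,9.44602344e-01,-1.42456447e-01],[0,0,0,1]])
TOP=dict(fx=412.1877459456805,fy=412.1877459456805,cx=277.6934275305723,cy=209.79730920210977,cam_to_world=np.array([[ 0.00303748,-0.99521358,0.09767655,0.52764984],[-0.99999482,-0.00291877,0.00135821,0.04718896],[-0.00106661,-0.09768016,-0.99521729,1.02864512],[0,0,0,1]]))
def Tof(n): return np.load(f"pics/{n}.npz")["T"]
def fit(obs,x0,freez=False):
    "obs: list of (frame,T,pts3(local),px); x=(x,y,yaw[,z])"
    def pr(x,o):
        f,T,P,px=o;c,s=np.cos(x[2]),np.sin(x[2]);P=np.asarray(P,float)
        Wd=np.stack([x[0]+c*P[:,0]-s*P[:,1],x[1]+s*P[:,0]+c*P[:,1],P[:,2]+(x[3] if len(x)>3 else 0)],1)
        return project(f,Wd,T)-np.asarray(px)
    r=least_squares(lambda x:np.concatenate([(pr(x,o)/(1.4 if o[0] is TOP else 1)).ravel() for o in obs]),x0,loss="soft_l1")
    return r.x,[pr(r.x,o).round(1) for o in obs]
E
python3 - <<'E'
from fit import *
D=[(W,Tof("dockA"),[(12,-15,110),(-12,-15,110),(45,-35,10),(45,140,10),(25,137,110),(-25,137,110),(22,76,160),(22,70,160),(-22,70,160),(-22,76,160)],
 [(321,173.4),(311,191),(335,144),(225.6,80.6),(203.6,93.4),(186,136),(249,128.6),(255,132),(234,173),(229,170.6)]),
 (TOP,None,[(45,-35,10),(-45,-35,10),(45,140,10),(-45,140,10)],[(257.9,200.3),(250.3,235.2),(190.3,185.2),(182.1,220)])]
D=[(f,T,np.array(P)/1000,px) for f,T,P,px in D]
for obs in (D,D[:1],D[1:]):
    for x0 in ([.61,.15,-.23],):
        x,e=fit(obs,x0);print("dock",x.round(4));[print(k.tolist()) for k in e]
x,e=fit(D,[.61,.15,-.23,0]);print("dock z free",x.round(4))
w,l=.014,.022
px=[(275.75,160.5),(299.5,166.75),(290,203.25),(265.75,197.5)]
C=[(W,Tof("propA"),[(-w,l,.07),(w,l,.07),(w,-l,.07),(-w,-l,.07)],px)]
for yaw in (0,.4,-.4):
  x,e=fit(C,[.456,.25,yaw]);print("chock",x.round(4),e[0].tolist())
  x,e=fit(C,[.456,.25,yaw,0]);print("chock zfree",x.round(4))
l,w=.045,.03
q=lambda a:(205+a[0]/4,90+a[1]/4)
pts=[q(a) for a in((75,285),(218,120),(450,338),(312,487))]  #L T R B
r=[plane(ray(W,p,Tof("colA")),.072) for p in pts];print("col px on plane",np.round(r,4).tolist())
c=np.mean(r,0);d=r[3]-r[0]+r[2]-r[1];print(c,np.linalg.norm(d)/2,np.arctan2(d[1],d[0]))
E
```

```text
dock [ 0.6142  0.1401 -0.2271]
[[0.5, -0.3], [-0.4, 0.0], [1.1, 0.1], [-0.8, -0.6], [-0.8, -0.4], [-2.0, 0.2], [0.7, 0.3], [0.5, 0.2], [0.4, 0.4], [-0.2, -0.2]]
[[0.8, 0.4], [-0.0, 0.8], [0.3, -0.3], [-0.5, -0.1]]
dock [ 0.6141  0.1401 -0.2285]
[[0.5, -0.2], [-0.4, 0.1], [1.1, 0.2], [-0.7, -0.7], [-0.7, -0.4], [-2.0, 0.2], [0.7, 0.3], [0.5, 0.2], [0.4, 0.4], [-0.2, -0.2]]
dock [ 0.6153  0.1403 -0.2148]
[[0.6, -0.2], [0.1, 0.2], [-0.1, -0.1], [-0.5, 0.1]]
dock z free [ 0.6138  0.1402 -0.2276 -0.0028]
chock [ 0.46    0.2466 -1.3251] [[-0.4, -1.7], [2.3, -0.9], [0.2, 2.0], [-1.0, 1.3]]
chock zfree [ 0.4545  0.2434 -1.3138 -0.0258]
chock [ 0.46    0.2466 -1.3251] [[-0.4, -1.7], [2.3, -0.9], [0.2, 2.0], [-1.0, 1.3]]
chock zfree [ 0.4545  0.2434 -1.3138 -0.0258]
chock [ 0.46    0.2466 -1.3251] [[-0.4, -1.7], [2.3, -0.9], [0.2, 2.0], [-1.0, 1.3]]
chock zfree [ 0.4545  0.2434 -1.3138 -0.0258]
col px on plane [[0.5692, -0.2639, 0.072], [0.5865, -0.3193, 0.072], [0.5059, -0.3444, 0.072], [0.4872, -0.2904, 0.072]]
[ 0.53718505 -0.30448156  0.072     ] 0.08528151854040483 -2.8342454485573083
```

Dock fit residuals are about 1 px, giving the dock at (0.614, 0.140) with yaw -0.227. The chock needs a second, closer view, so I'll hover with the jaws aligned.

```bash
cat >> h.py <<'E'
def snap(n):
    T=toolT();f=grab_frame("wrist");cv2.imwrite(f"pics/{n}.png",f["img"][:,:,::-1]);np.savez(f"pics/{n}.npz",T=T);print(n,round(get_state()["clock"],2));return f,T
def cropn(n,x0,y0,w,h,s):
    i=cv2.imread(f"pics/{n}.png")[y0:y0+h,x0:x0+w];i=cv2.resize(i,None,fx=s,fy=s,interpolation=cv2.INTER_CUBIC)
    for k in range(0,w,10):
        cv2.line(i,(k*s,0),(k*s,5),(0,255,255),1);cv2.putText(i,str(x0+k),(k*s,15),0,.3,(0,255,255),1)
    for k in range(0,h,10):
        cv2.line(i,(0,k*s),(5,k*s),(0,255,255),1);cv2.putText(i,str(y0+k),(6,k*s+4),0,.3,(0,255,255),1)
    cv2.imwrite(f"pics/{n}_z.png",i)
E
python3 - <<'E'
from h import *
movep([.459,.2475,.17],down(-1.325));sleep(.2);f,T=snap("propB")
d=silhouettes("wrist","prop_center");print([(x["centre"],x["score"]) for x in d])
m=d[0]["mask"].astype(np.uint8);ys,xs=np.nonzero(m);print(xs.min(),xs.max(),ys.min(),ys.max())
cropn("propB",max(0,xs.min()-15),max(0,ys.min()-15),xs.max()-xs.min()+30,ys.max()-ys.min()+30,5)
E
```

```text
propB 11.31
[([276.2, 198.8], 0.62)]
260 293 166 228
```

View pics/propB_z.png

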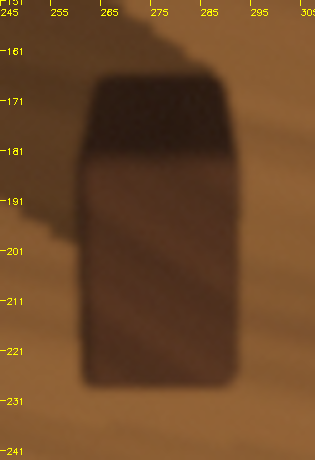

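Run:
```python
from fit import *
w,l=.014,.022
px=[(262,182),(291.8,182),(292,228),(261.3,228)]
B=(W,Tof("propB"),[(-w,l,.07),(w,l,.07),(w,-l,.07),(-w,-l,.07)],px)
A=(W,Tof("propA"),[(-w,l,.07),(w,l,.07),(w,-l,.07),(-w,-l,.07)],[(275.75,160.5),(299.5,166.75),(290,203.25),(265.75,197.5)])
Bf=(W,Tof("propB"),[(-w,l,.0),(w,l,.0)],[(263.5,166),(289,166)])
for o in ([B],[A,B],[B,Bf]):
    for x0 in ([.46,.247,-1.3],[.46,.247,-1.3,0]):
        x,e=fit(o,x0);print(x.round(4),[k.tolist() for k in e])
print(get_state()["q"].round(2),get_state()["eef_rot"],Tof("propB").round(3))
print(ik([.614,.14,.2],down(np.pi-.227)))
```

```text
[ 0.4599  0.2473 -1.3293] [[[-2.0, -1.2], [1.9, -1.0], [0.6, 1.7], [-0.6, 1.5]]]
[ 0.4549  0.2461 -1.3283 -0.0158] [[[-1.0, 0.1], [0.8, 0.2], [-0.3, -0.1], [0.4, -0.2]]]
[ 0.46   0.247 -1.331] [[[-0.6, -1.9], [2.1, -0.9], [-0.2, 1.9], [-1.4, 1.1]], [[-1.6, -1.3], [2.3, -1.0], [0.9, 1.6], [-0.2, 1.4]]]
[ 0.4562  0.2458 -1.3266 -0.0132] [[[-1.4, -0.4], [0.3, 0.1], [-1.4, 1.4], [-1.5, 0.9]], [[-0.5, -0.5], [1.6, -0.5], [0.5, -0.2], [0.9, -0.3]]]
[ 0.4591  0.2475 -1.3156] [[[-2.8, -0.1], [1.1, -0.4], [0.5, 2.2], [-0.6, 2.5]], [[-0.3, -0.8], [0.8, -1.0]]]
[ 0.4551  0.2465 -1.3197 -0.0149] [[[-1.6, 0.1], [0.3, -0.1], [-0.4, -0.1], [0.3, -0.0]], [[0.5, 0.1], [0.4, 0.0]]]
[ 0.35  0.32 -0.36  0.88 -0.   -3.03] [ 2.47693478e+00 -1.93243593e+00  5.03981284e-06] [[ 0.243 -0.97   0.     0.459]
 [-0.97  -0.243 -0.     0.248]
 [ 0.    -0.    -1.     0.17 ]
 [ 0.     0.     0.     1.   ]]
[ 0.10704257  0.4945142  -0.01590672  1.06037541  0.         -1.23675376]
```

```bash
cat >> h.py <<'E'
DX,DY,DA=.6142,.1401,-.2271
def dock(x,y,z): # mm -> world
    c,s=np.cos(DA),np.sin(DA);x,y=x/1000,y/1000
    return [DX+c*x-s*y,DY+s*x+c*y,z/1000]
def st(m=""):
    s=get_state();print(m,"t",round(s["clock"],2),"p",s["position"].round(4),"F",s["contact_force"].round(1),"gap",round(s["finger_gap"],3))
E
python3 - <<'E'
from h import *
x,y=.4594,.2472
move_l([x,y,.021],.15,rot=down(-1.327));st("at")
grab(60);st("grabbed")
move_l([x,y,.215],.3);st("up")
f,T=snap("held")
movep(dock(0,36,215),down(np.pi+DA));st("over");snap("overdock")
E
```

```text
at t 12.5 p [0.4601 0.2475 0.0217] F [ 0.3 -0.5 -0.9] gap 1.001
grabbed t 13.07 p [0.4598 0.2474 0.0214] F [-0.6  0.5  4.6] gap 0.323
up t 13.87 p [0.4584 0.2468 0.2135] F [-0.6 -0.5 -1.5] gap 0.321
held 13.92
over t 15.54 p [0.6218 0.1753 0.2144] F [-0.3  0.4 -0. ] gap 0.319
overdock 15.59
```

```bash
python3 -c "
import cv2,numpy as np
cv2.imwrite('pics/hh.png',np.hstack([cv2.resize(cv2.imread('pics/held.png'),(400,300)),cv2.resize(cv2.imread('pics/overdock.png'),(400,300))]))"
```

```text
(no output)
```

View pics/hh.png

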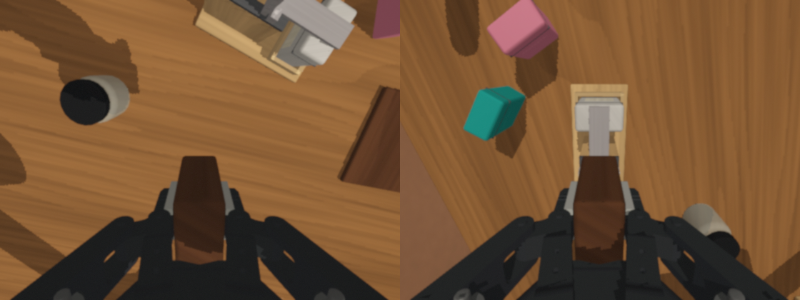

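The chock is held upright and centred at about (205,205), and in the right view it lines up with the dock axis. Next I lower it and push the tab.

Run:
```python
from h import *
R0=down(np.pi+DA)
move_l(dock(0,36,152),.2,rot=R0);st("low")
move_l(dock(0,94.5,152),.12,rot=R0);sleep(.2);st("pushed");snap("pushed")
s=grab_frame("side");cv2.imwrite("pics/side1.png",s["img"][150:300,150:330,::-1].repeat(4,0).repeat(4,1))
```

```text
low t 16.06 p [0.622  0.1753 0.1522] F [ 0.6  0.1 -0.9] gap 0.322
pushed t 16.9 p [0.6365 0.2305 0.154 ] F [-0.9 -7.4  2.6] gap 0.321
pushed 16.95
```

View pics/side1.png

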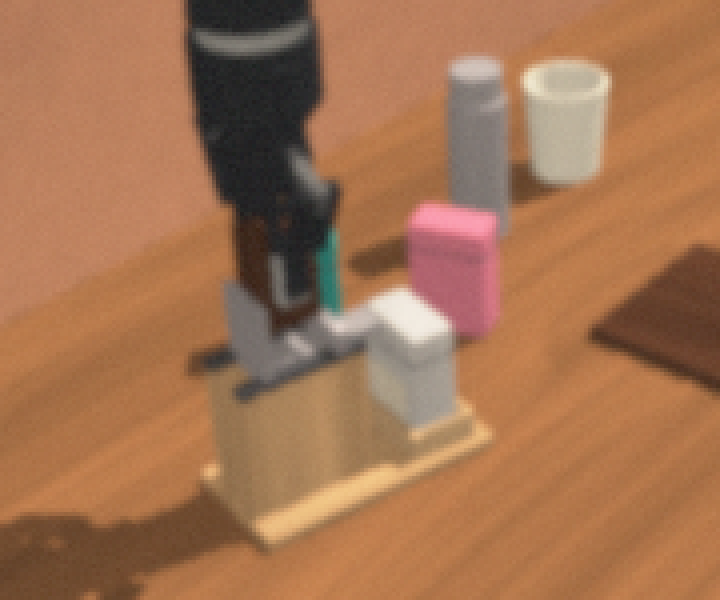

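View pics/pushed.png

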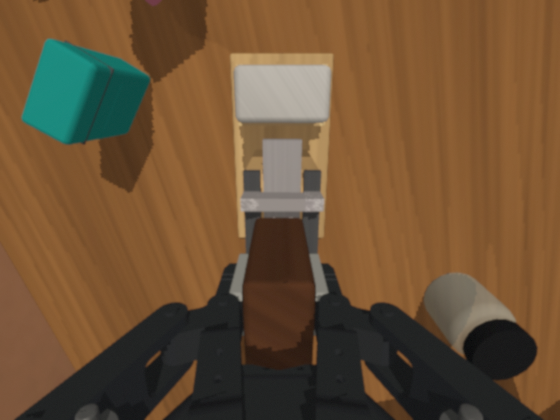

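The bar now ends clear of the tin. The chock's bottom edge (row 218) is visibly past the bridge (row 212), so I can lower it.

Run:
```python
from h import *
R0=down(np.pi+DA)
print(move_l(dock(0,95,129.5),.06,rot=R0,until_force=6));st("lowered")
let_go();sleep(.1);st("open")
move_l(dock(0,95,215),.25,rot=R0);st("up");snap("prop_placed")
s=grab_frame("side");cv2.imwrite("pics/side2.png",s["img"][150:300,150:330,::-1].repeat(4,0).repeat(4,1))
```

```text
True
lowered t 17.42 p [0.6363 0.23   0.1314] F [-1.8 -3.6  5.4] gap 0.317
open t 18.12 p [0.6346 0.2293 0.1283] F [-0.1 -0.9  0.7] gap 1.001
up t 18.62 p [0.636  0.2328 0.216 ] F [-0.   1.   0.5] gap 1.0
prop_placed 18.67
```

View pics/side2.png

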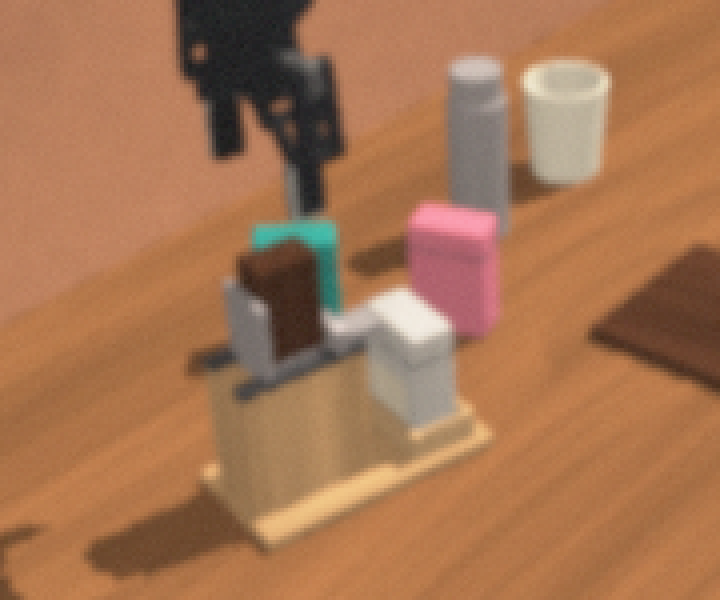

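View pics/prop_placed.png

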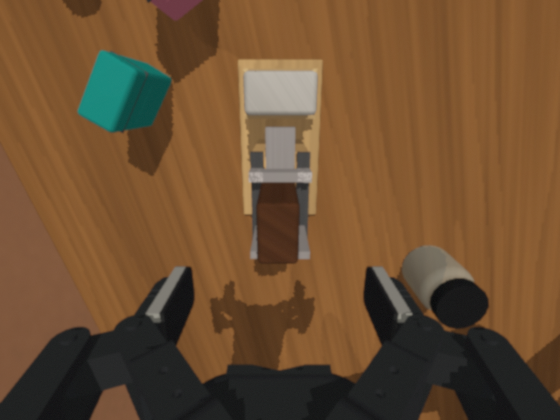

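The chock stands upright between bridge and tab, the bar ends about 10 mm short of the tin, and the hand is off. Now I plan the tilted grasp so the tin can be laid flat with one wrist rotation.

```bash
cat >> h.py <<'E'
def Rdock(phi):
    c,s=np.cos(DA),np.sin(DA);xd=np.array([c,s,0]);yd=np.array([-s,c,0]);u=np.array([0,0,1.])
    z=-np.sin(phi)*u+np.cos(phi)*yd;x=-xd;return np.stack([x,np.cross(z,x),z],1)
def Rboard(phi,psi):
    h=np.array([np.cos(psi),np.sin(psi),0]);u=np.array([0,0,1.])
    z=h*np.sin(phi)-u*np.cos(phi);y=-(h*np.cos(phi)+u*np.sin(phi));return np.stack([np.cross(y,z),y,z],1)
def rv(M): return R.from_matrix(M).as_rotvec()
E
python3 - <<'E'
from h import *
for ph in (45,50,55,60):
    p=np.radians(ph);M=Rdock(p)
    g=np.array(dock(0,-5,70));tcp=g+.019*M[:,2]
    for nm,q in (("pre",tcp-.1*M[:,2]),("g",tcp),("lift",tcp+[0,0,.12])):
        j=ik(q,rv(M));print(ph,nm,None if j is None else j.round(2))
    for psi in (-1.8,-1.2,-.6,-.2,.3,.8):
        B=Rboard(p,psi);h=np.array([np.cos(psi),np.sin(psi),0])
        g=np.array([.5115,-.0996,.032])-.015*h;t=g+.019*B[:,2]
        j=ik(t,rv(B));k=ik(t+[0,0,.12],rv(B));print("   ",psi,None if j is None else j.round(2),None if k is None else k.round(2))
E
```

```text
45 pre [-0.36  0.58 -0.34  0.78  0.78 -1.76]
45 g [-0.24  0.67 -0.41  0.5   0.79 -1.58]
45 lift [-0.24  0.5  -0.33  0.76  0.79 -1.58]
    -1.8 [ 0.07  0.77 -0.33  0.75 -0.74 -1.16] [ 0.07  0.6  -0.27  0.98 -0.74 -1.16]
    -1.2 [ 0.06  0.58 -0.86 -0.16 -0.74 -1.99] [ 0.06  0.32 -0.78  0.17 -0.74 -1.99]
    -0.6 [-0.15  0.62 -1.25 -1.04 -0.31 -2.82] [-0.15  0.16 -1.17 -0.49 -0.31 -2.82]
    -0.2 None [-0.43  0.12 -1.24 -0.56  0.16  2.98]
    0.3 [-0.71  0.55 -1.16 -0.63  0.64  2.3 ] [-0.71  0.17 -1.07 -0.15  0.64  2.3 ]
    0.8 [-0.78  0.6  -0.77  0.21  0.79  1.55] [-0.78  0.36 -0.7   0.52  0.79  1.55]
50 pre [-0.32  0.54 -0.34  0.77  0.69 -1.69]
50 g [-0.2   0.64 -0.41  0.51  0.7  -1.54]
50 lift [-0.2   0.48 -0.31  0.76  0.7  -1.54]
    -1.8 [ 0.09  0.82 -0.29  0.82 -0.81 -1.09] [ 0.09  0.65 -0.24  1.04 -0.81 -1.09]
    -1.2 [ 0.1   0.63 -0.87 -0.23 -0.83 -1.98] [ 0.1   0.35 -0.81  0.1  -0.83 -1.98]
    -0.6 None [-0.13  0.22 -1.24 -0.71 -0.35 -2.83]
    -0.2 None None
    0.3 [-0.75  0.63 -1.21 -0.8   0.73  2.3 ] [-0.75  0.2  -1.13 -0.29  0.73  2.3 ]
    0.8 [-0.82  0.64 -0.77  0.22
[... 371 characters left out ...]
one
    -0.2 None None
    0.3 [-0.79  0.72 -1.24 -0.98  0.81  2.31] [-0.79  0.26 -1.19 -0.46  0.81  2.31]
    0.8 [-0.86  0.69 -0.76  0.24  0.95  1.42] [-0.86  0.44 -0.71  0.54  0.95  1.42]
60 pre [-0.22  0.48 -0.31  0.77  0.52 -1.56]
60 g [-0.13  0.6  -0.38  0.53  0.52 -1.46]
60 lift [-0.13  0.45 -0.27  0.79  0.52 -1.46]
    -1.8 [ 0.14  0.94 -0.18  1.   -0.94 -0.91] [ 0.14  0.77 -0.17  1.2  -0.94 -0.91]
    -1.2 [ 0.17  0.73 -0.88 -0.38 -1.01 -1.97] [ 0.17  0.44 -0.85 -0.06 -1.01 -1.97]
    -0.6 None None
    -0.2 None None
    0.3 [-0.83  0.84 -1.27 -1.18  0.9   2.33] [-0.83  0.34 -1.24 -0.65  0.9   2.33]
    0.8 [-0.89  0.75 -0.74  0.29  1.04  1.34] [-0.89  0.49 -0.7   0.57  1.04  1.34]
```

Run:
```python
from h import *
p=np.radians(55);M=Rdock(p);r=rv(M)
tcp=np.array(dock(0,-5,70))+.019*M[:,2]
movep(tcp-.1*M[:,2],r);sleep(.1);snap("pretin");st("pre")
s=grab_frame("side");cv2.imwrite("pics/side3.png",s["img"][100:300,150:390,::-1].repeat(3,0).repeat(3,1))
```

```text
pretin 19.61
pre t 19.61 p [0.6034 0.0913 0.1369] F [-0.2  0.5  0.2] gap 1.0
```

View pics/side3.png

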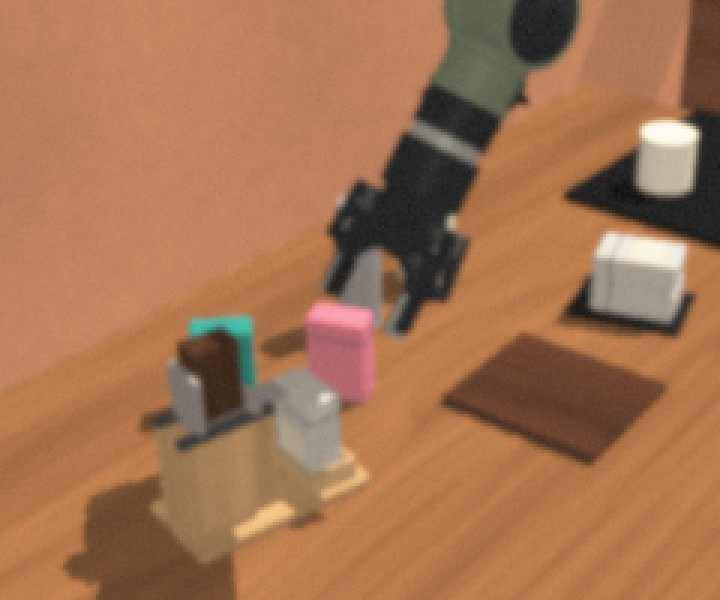

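View pics/pretin.png

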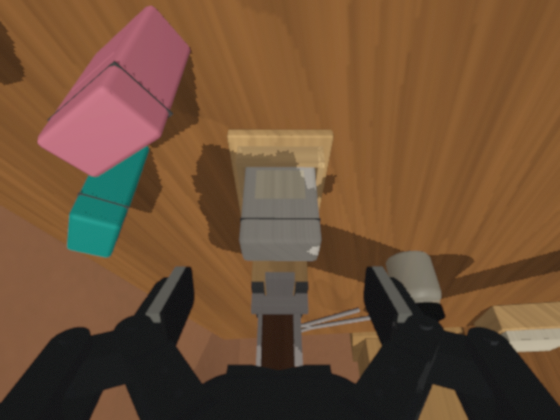

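The jaws straddle the silver tin (at 280,215) symmetrically. The pink tin is outside the path.

Run:
```python
from h import *
p=np.radians(55);M=Rdock(p);r=rv(M)
tcp=np.array(dock(0,-5,70))+.019*M[:,2]
print(move_l(tcp,.15,rot=r,until_force=12));st("at")
grab(60);st("grab")
move_l(tcp+[0,0,.03],.1,rot=r);st("up1")
move_l(tcp+[0,0,.14],.25,rot=r);st("up");snap("tinheld")
s=grab_frame("side");cv2.imwrite("pics/side4.png",s["img"][100:300,150:390,::-1].repeat(3,0).repeat(3,1))
```

```text
False
at t 20.48 p [0.616 0.146 0.055] F [-0.4  0.2  0.9] gap 1.002
grab t 20.83 p [0.6164 0.1453 0.0556] F [ 0.  -2.6  5.9] gap 0.691
up1 t 21.28 p [0.6155 0.1456 0.0843] F [ 0.2  0.5 -3.3] gap 0.691
up t 21.88 p [0.6147 0.1457 0.193 ] F [-1.   0.5 -4. ] gap 0.693
tinheld 21.93
```

View pics/side4.png

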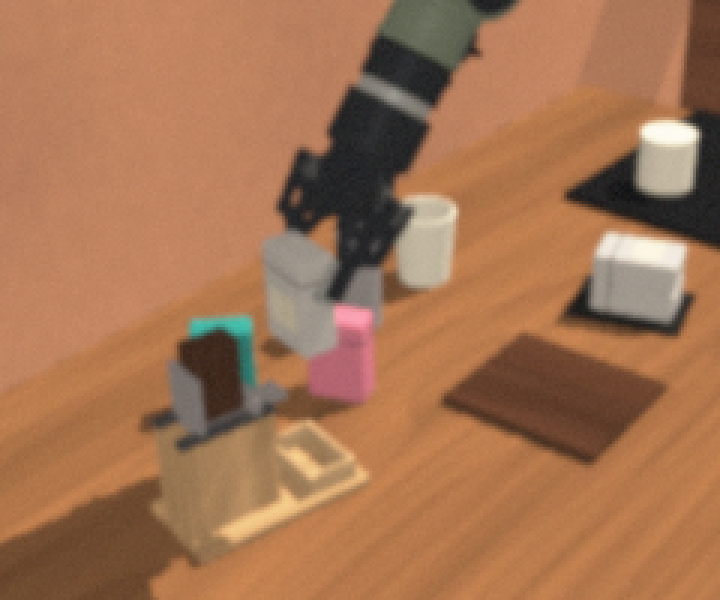

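View pics/tinheld.png

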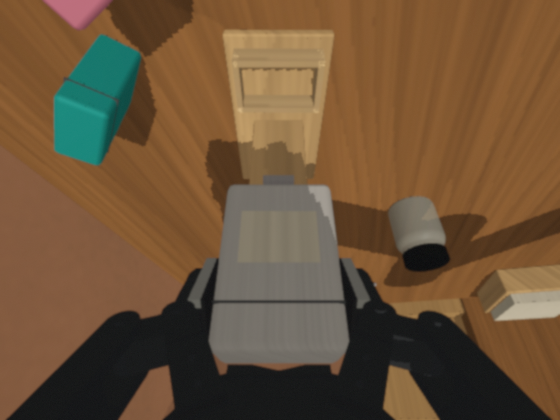

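The tin is out of the dock and upright in the jaws, and the chock is unmoved. Next is laying it on the board.

Run:
```python
from h import *
p=np.radians(55);psi=-1.6;B=Rboard(p,psi);r=rv(B);h=np.array([np.cos(psi),np.sin(psi),0])
t=np.array([.5115,-.0996,.0275-.0055])-.0006*h
print(ik(t+[0,0,.13],r),ik(t,r))
movep(t+[0,0,.13],r);st("above")
print(move_l(t+[0,0,.02],.2,rot=r));print(move_l(t-[0,0,.003],.05,rot=r,until_force=4));st("down");snap("bd")
s=grab_frame("side");cv2.imwrite("pics/side5.png",s["img"][100:300,220:460,::-1].repeat(3,0).repeat(3,1))
```

```text
[ 0.14398823  0.58280932 -0.39525879  0.83404141 -0.93888047 -1.27475269] [ 0.14398823  0.79270376 -0.44222374  0.57718202 -0.93888047 -1.27475269]
above t 23.36 p [ 0.5114 -0.0989  0.1513] F [ 0.4 -0.5 -2.2] gap 0.695
False
True
down t 24.45 p [ 0.5125 -0.0991  0.0256] F [ 0.3 -2.1  2.9] gap 0.69
bd 24.5
```

View pics/side5.png

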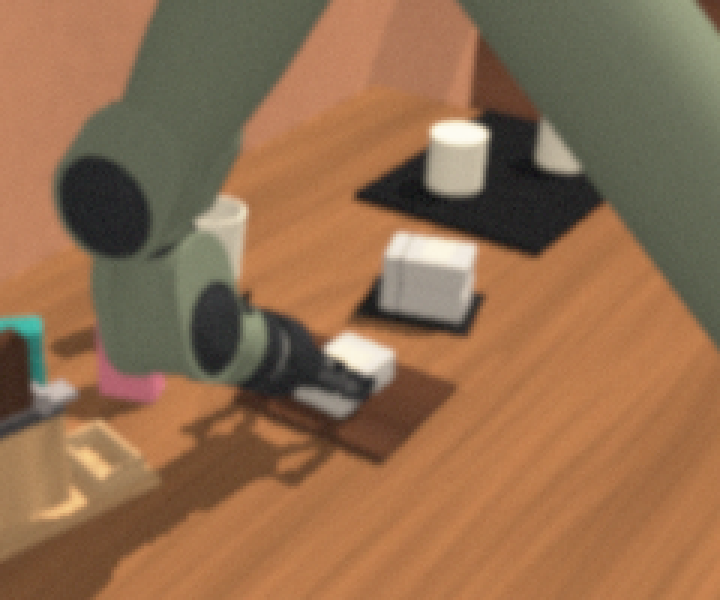

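View pics/bd.png

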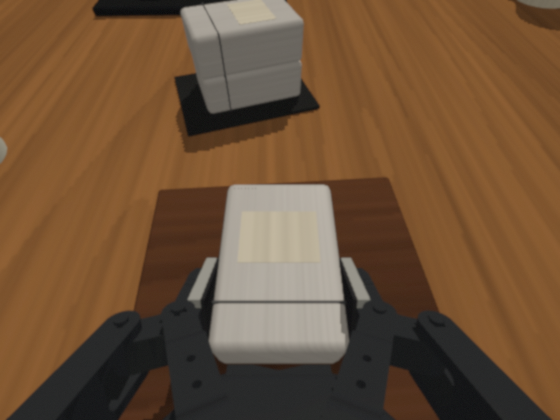

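Tin lying level over the board (top centre at 278,235) and touching it. Release.

Run:
```python
from h import *
let_go();sleep(.1);st("open")
p=np.radians(55);psi=-1.6;B=Rboard(p,psi)
P=get_state()["position"]
move_l(P-.09*B[:,2]+[0,0,.02],.25,rot=rv(B));st("back");sleep(.1);f,T=snap("laid")
a=np.pi-.03
movep([.5115,-.0996,.17],down(a));sleep(.15);st("above");snap("aboveB")
for n in("tin_center",):print([(x["centre"],x["score"]) for x in tip_of("wrist",n)])
s=grab_frame("side");cv2.imwrite("pics/side6.png",s["img"][100:300,220:460,::-1].repeat(3,0).repeat(3,1))
```

```text
open t 25.03 p [ 0.5116 -0.0987  0.0245] F [-1.  -0.6 -0.8] gap 0.999
back t 25.59 p [ 0.5137 -0.0249  0.0956] F [ 0.2 -0.5 -0.6] gap 1.002
laid 25.74
above t 26.76 p [ 0.5106 -0.0978  0.1681] F [-0.1 -0.3 -0.1] gap 0.997
aboveB 26.81
[([117.5, 312.7], 0.97), ([276.6, 191.3], 0.78)]
```

```bash
python3 -c "
import cv2,numpy as np
cv2.imwrite('pics/hh2.png',np.hstack([cv2.resize(cv2.imread('pics/laid.png'),(400,300)),cv2.resize(cv2.imread('pics/side6.png'),(400,300))]))"
```

```text
(no output)
```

View pics/hh2.png

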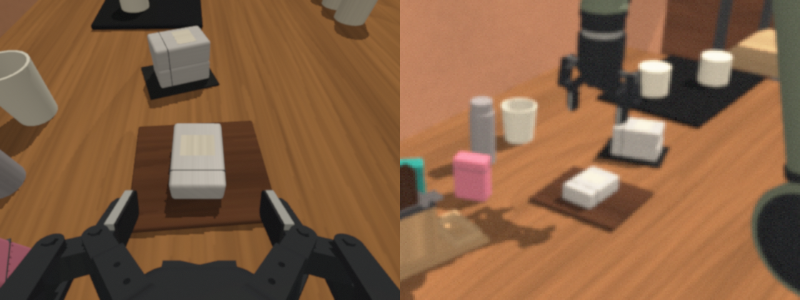

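View pics/aboveB.png

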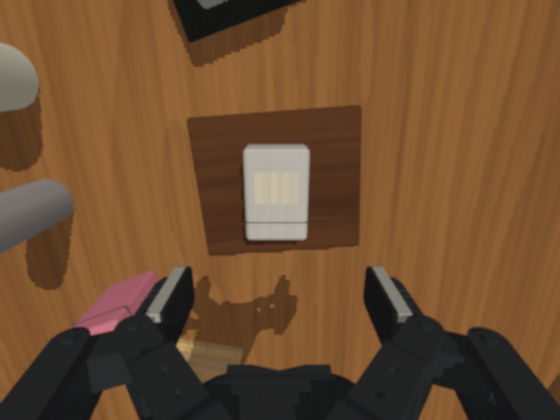

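The tin lies flat on the board at (276,193) in the wrist view. Next I refine its pose and the column's from the views taken.

Run:
```python
from fit import *
T=Tof("aboveB");pts=[(243.3,145),(309.3,145),(307.3,241),(246.7,241)]
r=np.array([plane(ray(W,p,T),.044) for p in pts]);print(r.round(4).tolist());c=r.mean(0)
d=(r[3]-r[0]+r[2]-r[1])/2;w=(r[1]-r[0]+r[2]-r[3])/2;print("tin",c.round(4),np.linalg.norm(d),np.linalg.norm(w),"long",np.arctan2(-d[1],-d[0]),"w",np.arctan2(w[1],w[0]))
import cv2
i=cv2.imread("pics/bd.png")
from h import cropn
cropn("aboveB",225,130,100,120,5)
```

```text
[[0.5377, -0.1475, 0.044], [0.4798, -0.1459, 0.044], [0.4811, -0.0529, 0.044], [0.5404, -0.0546, 0.044]]
tin [ 0.5098 -0.1003  0.044 ] 0.09295988170410324 0.058648051171858034 long -1.5922314846673988 w 3.1137695611874037
```

View pics/aboveB_z.png

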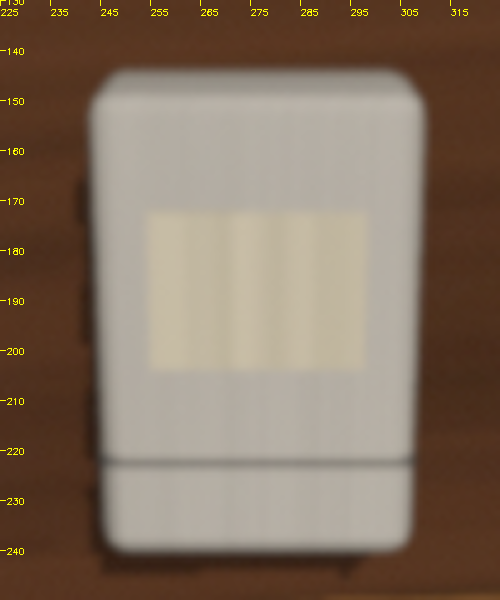

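Run:
```python
from h import *
a=3.112;r=down(a);x,y=.5107,-.0987
move_l([x,y,.03],.2,rot=r);print(move_l([x,y,.0115],.08,rot=r,until_force=8));st("at")
grab(50);st("grab")
move_l([x,y,.06],.15,rot=r);st("up")
move_l([x,y,.25],.3,rot=r);snap("t2")
movep([.537,-.302,.25],down(1.88));sleep(.15);st("over col");snap("colB")
s=grab_frame("side");cv2.imwrite("pics/side7.png",s["img"][100:300,220:460,::-1].repeat(3,0).repeat(3,1))
print([(x["centre"],x["score"]) for x in tip_of("wrist","topmost_center")])
```

```text
False
at t 28.14 p [ 0.5107 -0.0987  0.0117] F [ 0.2  0.4 -0.5] gap 1.0
grab t 28.5 p [ 0.5115 -0.0989  0.0123] F [ 0.5 -0.1  5.8] gap 0.69
up t 28.98 p [ 0.5105 -0.0987  0.0597] F [-0.8 -1.  -1.9] gap 0.695
t2 29.81
over col t 30.85 p [ 0.5371 -0.3004  0.2498] F [-0.2  0.5 -2.5] gap 0.694
colB 30.9
[([274.7, 181.6], 0.67)]
```

View pics/colB.png

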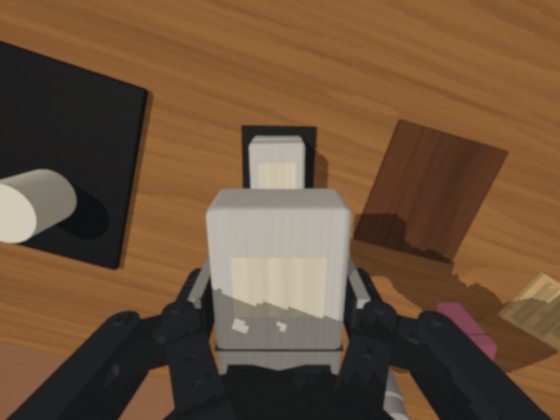

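View pics/side7.png

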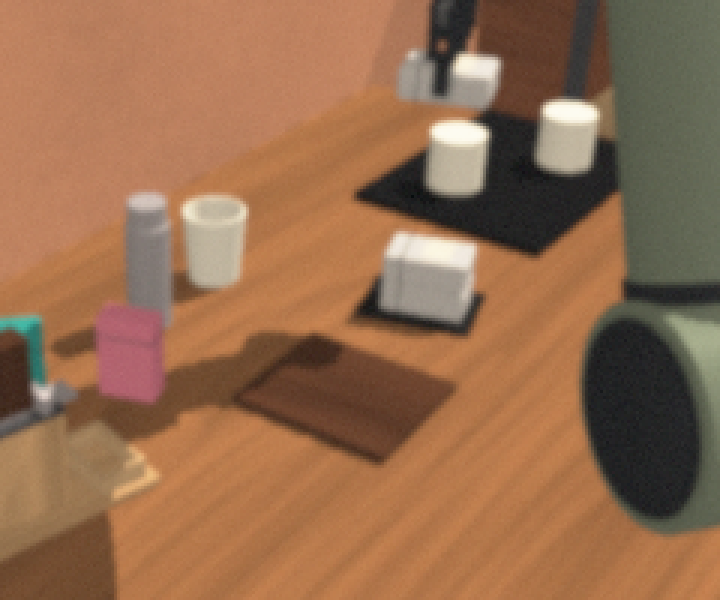

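The held tin hides the near half of the column. I'll back off along the column axis for a clear look.

Run:
```python
from h import *
move_l([.537+.095*.6,-.302+.03*.6,.25],.2,rot=down(1.88));sleep(.2);snap("colC");cropn("colC",225,80,110,110,5)
```

```text
colC 31.7
```

View pics/colC_z.png

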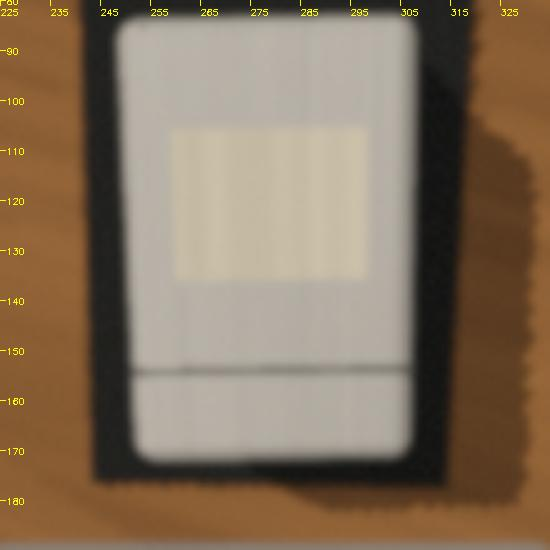

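View pics/colC.png

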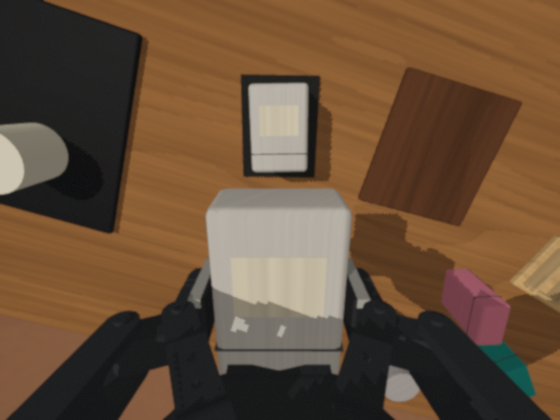

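```bash
python3 - <<'E'
from fit import *
l,w=.045,.03
r=lambda n,pts,z:np.array([plane(ray(W,p,Tof(n)),z) for p in pts])
def rep(r,lbl):
    d=(r[3]-r[0]+r[2]-r[1])/2;v=(r[1]-r[0]+r[2]-r[3])/2
    print(lbl,r.mean(0).round(4),np.linalg.norm(d),np.linalg.norm(v),"long",np.arctan2(d[1],d[0]),"wid",np.arctan2(v[1],v[0]))
pc=[(248.4,83.2),(308.3,82.8),(307.2,171.8),(252,172.4)]
rep(r("colC",pc,.072),"col C")
q=lambda a:(205+a[0]/4,90+a[1]/4)
pa=[q(a) for a in((75,285),(218,120),(450,338),(312,487))]
pa2=[pa[2],pa[3],pa[0],pa[1]]
rep(r("colA",pa,.072),"A")
rep(r("aboveB",[(243.3,149),(309.3,149),(307.3,241),(246.7,241)],.044),"tin on board")
# joint fit, z free; local top face: x long
# C view: TL,TR,BR,BL ; image up = -tool y=(-.95,-.3): far = -long ; right = tool x (a=1.88)=(-.3,.95)
L=[(-l,-w,.072),(-l,w,.072),(l,w,.072),(l,-w,.072)]
A=[(l,w,.072),(l,-w,.072),(-l,-w,.072),(-l,w,.072)]
for o in ([(W,Tof("colC"),L,pc)],[(W,Tof("colC"),L,pc),(W,Tof("colA"),A,pa)]):
  for x0 in ([.537,-.304,.307],[.537,-.304,.307,0]):
    x,e=fit(o,x0);print(x.round(4),[k.tolist() for k in e])
# held tin in hand, colC view, tool frame
T=Tof("colC");print(T[:3,3])
E
python3 -c "
from h import *
cropn('colC',195,180,170,180,4)"
```

```text
col C [ 0.5377 -0.2994  0.072 ] 0.08980035935004162 0.05967593570009094 long 0.32460613546925476 wid 1.88902999947424
A [ 0.5372 -0.3045  0.072 ] 0.08528151854040483 0.05757477793067609 long -2.8342454485573083 wid -1.2525102918967814
tin on board [ 0.5098 -0.0985  0.044 ] 0.0894745608004329 0.05877414189047904 long 1.5496474744471005 wid 3.1137429271057164
[ 0.5377 -0.2994  0.3223] [[[-0.3, 0.1], [0.5, -0.3], [-0.1, 0.1], [-0.1, 0.2]]]
[ 0.5378 -0.2994  0.3224 -0.0011] [[[-0.2, 0.3], [0.3, -0.2], [-0.2, -0.1], [0.0, -0.0]]]
[ 0.5378 -0.3008  0.3221] [[[-1.6, -0.2], [-0.9, -0.6], [-1.3, -0.2], [-1.3, -0.1]], [[-5.5, 1.2], [-5.3, -1.0], [-0.2, 1.4], [-2.2, 2.6]]]
[ 0.5374 -0.3006  0.3211 -0.0079] [[[-0.5, -0.2], [-1.2, -0.5], [-1.7, -2.1], [-0.4, -2.1]], [[-4.0, 0.3], [-4.6, -0.9], [-1.0, 0.2], [-2.3, 0.7]]]
[ 0.59336787 -0.28421148  0.2501818 ]
```

View pics/colC_z.png

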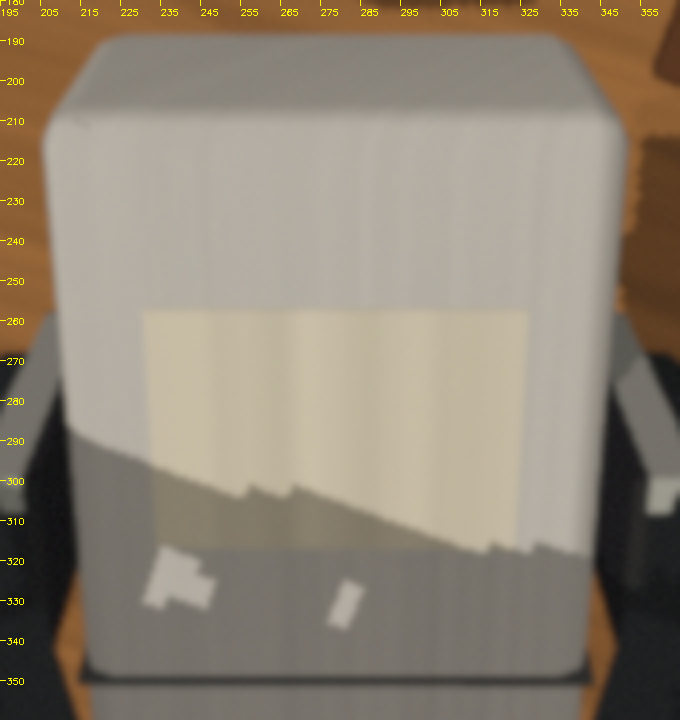

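Run:
```python
from fit import *
C=W["T_tool_cam"]
def intool(px,z=-.0317):
    d=C[:3,:3]@np.array([(px[0]-W["cx"])/W["fx"],(px[1]-W["cy"])/W["fy"],1]);o=C[:3,3];return (o+d*(z-o[2])/d[2]).round(4)
for p in [(205.5,209),(351,209),(278,209),(278,349),(230.5,257.5),(326.5,257.5),(232.5,317),(324,317)]:print(p,intool(p))
# seam & label on column C
T=Tof("colC")
for p in [(280,154),(280,105.5),(280,136),(259,105.5),(298.5,105.5),(260,136),(298,136)]:
    w=plane(ray(W,p,T),.072);d=w-[.5378,-.2994,.072];c,s=np.cos(.322),np.sin(.322);print(p,(c*d[0]+s*d[1]).round(4),(-s*d[0]+c*d[1]).round(4))
print("top",plane(ray(TOP,(422.9,244.6)),.055))
print("B far edge",[plane(ray(W,p,Tof("colB")),.072).round(4).tolist() for p in((249.5,140),(305,140))])
```

```text
(205.5, 209) [-0.0268 -0.045  -0.0317]
(351, 209) [ 0.0302 -0.045  -0.0317]
(278, 209) [ 0.0016 -0.045  -0.0317]
(278, 349) [ 0.0017  0.0246 -0.0317]
(230.5, 257.5) [-0.0181 -0.0236 -0.0317]
(326.5, 257.5) [ 0.0218 -0.0237 -0.0317]
(232.5, 317) [-0.0187  0.0064 -0.0317]
(324, 317) [ 0.0223  0.0064 -0.0317]
(280, 154) 0.0252 0.0008
(280, 105.5) -0.0239 0.0013
(280, 136) 0.0064 0.001
(259, 105.5) -0.0241 -0.02
(298.5, 105.5) -0.0236 0.02
(260, 136) 0.0061 -0.0199
(298, 136) 0.0066 0.0198
top [ 0.54192383 -0.29341691  0.055     ]
B far edge [[0.5009, -0.3419, 0.072], [0.483, -0.2865, 0.072]]
```

```bash
python3 -c "
from h import *
cropn('top0',385,205,80,75,8)
cropn('colB',225,115,110,85,6)"
```

```text
(no output)
```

View pics/top0_z.png

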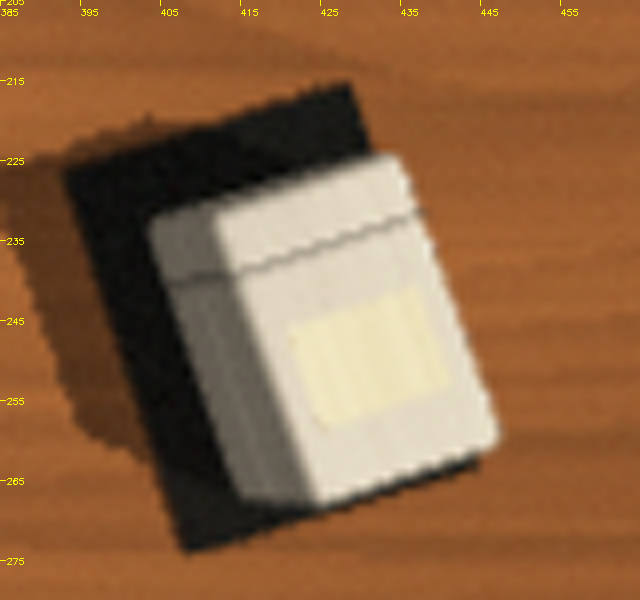

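View pics/colB_z.png

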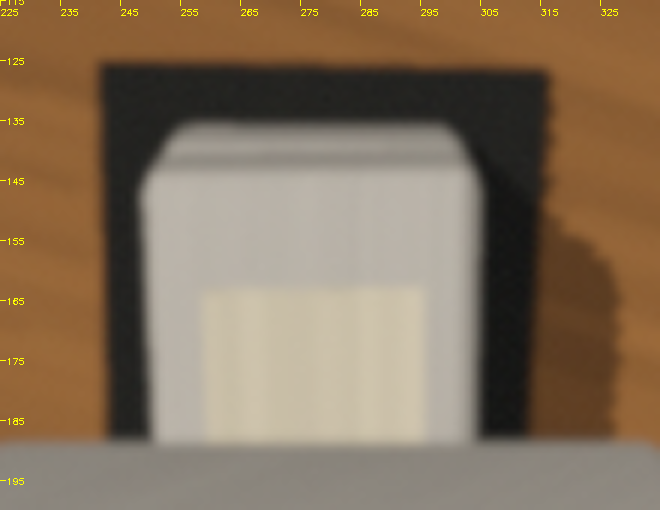

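The same-camera measurement of the held tin shows a lateral camera bias of about 1.7 mm. That matches the C/A difference taken at opposite headings, so I correct for it: column at about (0.538, -0.3014), yaw 0.322.

Run:
```python
from h import *
a=.322+np.pi/2;r=down(a);x,y=.538,-.3014
move_l([x,y,.20],.2,rot=r);move_l([x,y,.088],.15,rot=r);sleep(.2);st("hover");print(R.from_rotvec(get_state()["eef_rot"]).as_matrix()[:,0]);snap("hov")
s=grab_frame("side");cv2.imwrite("pics/side8.png",s["img"][120:270,280:460,::-1].repeat(4,0).repeat(4,1))
s=grab_frame("top");cv2.imwrite("pics/top8.png",s["img"][:,:,::-1]);cropn("top8",385,205,80,75,8)
```

```text
hover t 33.33 p [ 0.5387 -0.3019  0.0892] F [-0.8 -0.1 -3. ] gap 0.694
[-0.31649132  0.94859381 -0.00174315]
hov 33.38
```

View pics/side8.png

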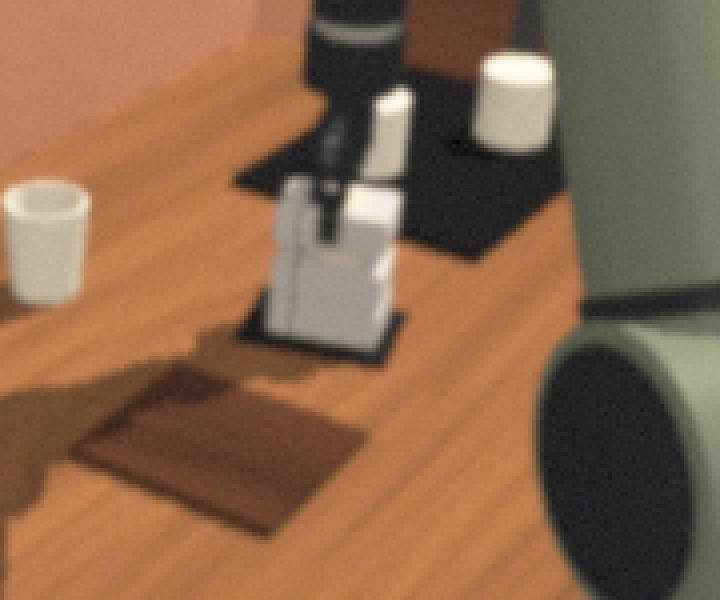

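View pics/hov.png

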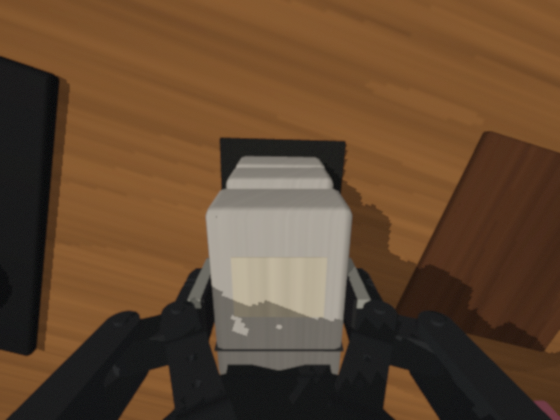

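```bash
python3 -c "
from h import *
cropn('hov',200,135,160,90,5)"
```

```text
(no output)
```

View pics/hov_z.png

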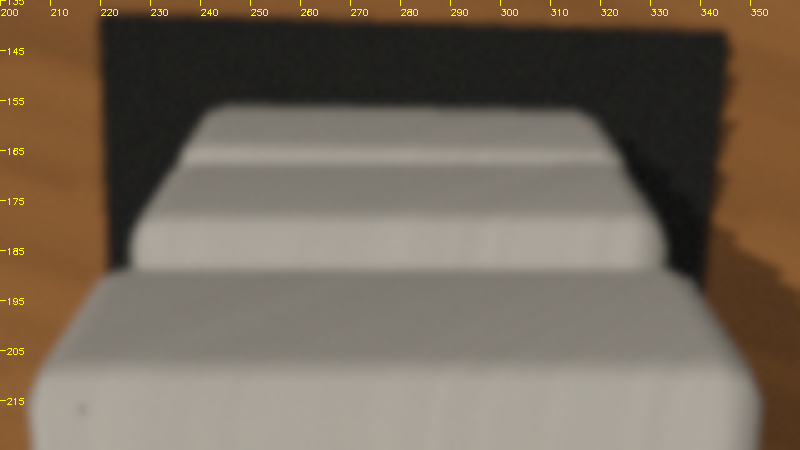

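View pics/top8_z.png

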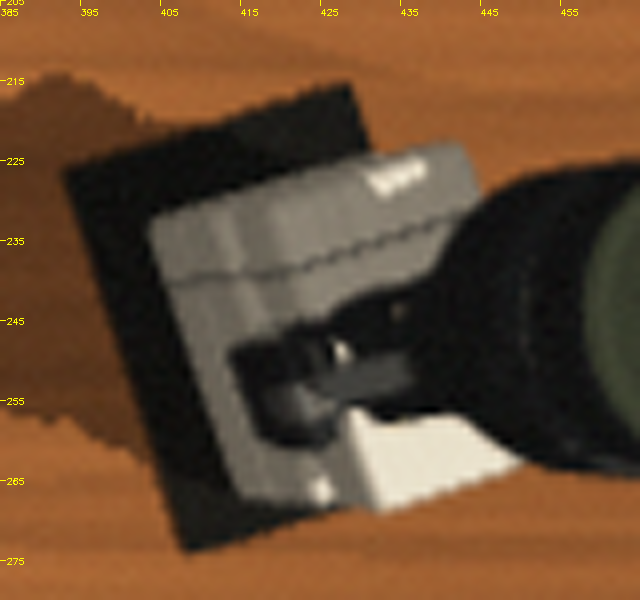

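Run:
```python
from h import *
from fit import W,Tof
T=Tof("hov");Ti=np.linalg.inv(T)
g=lambda p,z:(Ti@np.append(plane(ray(W,p,T),z),1))[:3].round(4)
zt=T[2,3]+.0317
print("held",g((206.5,209),zt),g((352,209),zt)," col",g((226.5,178.5),.072),g((333,178.5),.072))
a=.322+np.pi/2;r=down(a);x,y=.5378,-.301
print(move_l([x,y,.0728],.03,rot=r,until_force=3));st("contact");snap("ct")
s=grab_frame("side");cv2.imwrite("pics/side9.png",s["img"][140:240,310:430,::-1].repeat(6,0).repeat(6,1))
```

```text
held [-0.0264 -0.045  -0.0317] [ 0.0306 -0.0451 -0.0318]  col [-0.0265 -0.0452  0.0172] [ 0.0316 -0.0453  0.0171]
True
contact t 33.95 p [ 0.5378 -0.3011  0.0743] F [ 0.7 -0.4  4.1] gap 0.693
ct 34.0
```

View pics/side9.png

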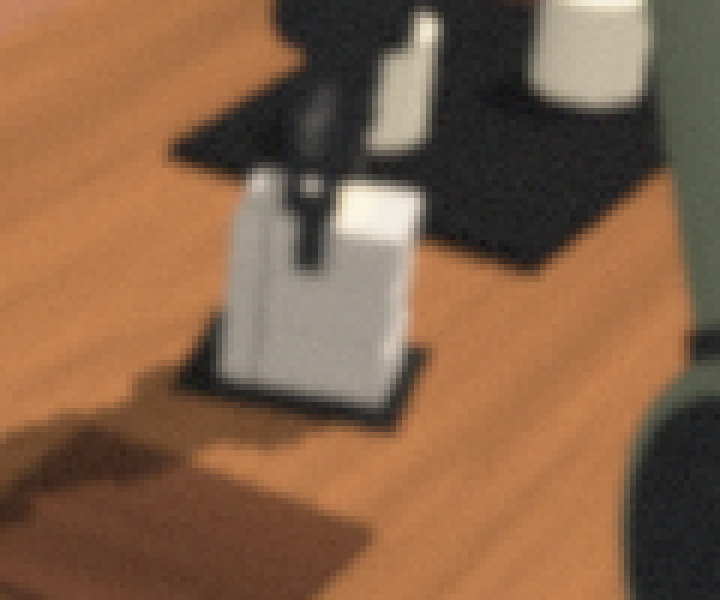

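Contact came exactly at the expected height, and the three tins' edges and seams line up at (315,290). I'll release, retreat and check.

Run:
```python
from h import *
a=.322+np.pi/2;r=down(a)
let_go();sleep(.1);st("open");p=get_state()["position"]
move_l([p[0],p[1],.20],.15,rot=r);st("up")
move_l([.537+.05,-.302+.016,.30],.25,rot=r);sleep(.2);snap("fin")
for n in("side","top"):
    s=grab_frame(n);cv2.imwrite(f"pics/{n}F.png",s["img"][:,:,::-1])
i=cv2.imread("pics/sideF.png");cv2.imwrite("pics/sFz.png",np.hstack([i[150:250,180:280],i[140:240,310:410]]).repeat(4,0).repeat(4,1))
cropn("fin",215,60,130,120,5)
```

```text
open t 34.53 p [ 0.5367 -0.3003  0.0732] F [-0.  -0.6  0. ] gap 1.003
up t 35.52 p [ 0.5362 -0.2999  0.199 ] F [ 0.4  0.1 -0.9] gap 1.001
fin 36.38
```

View pics/sFz.png

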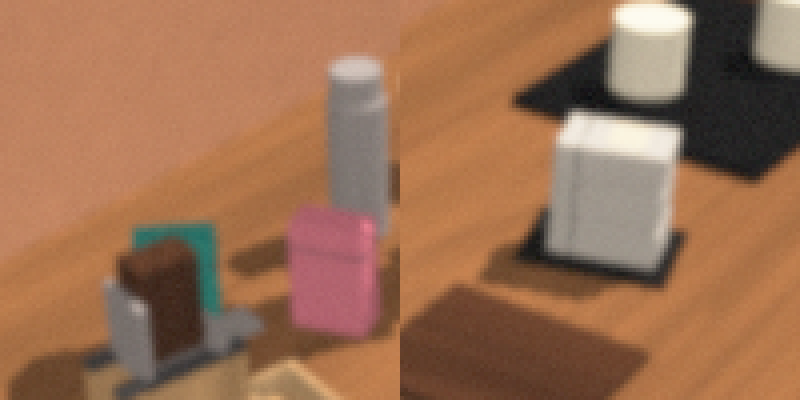

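View pics/fin_z.png

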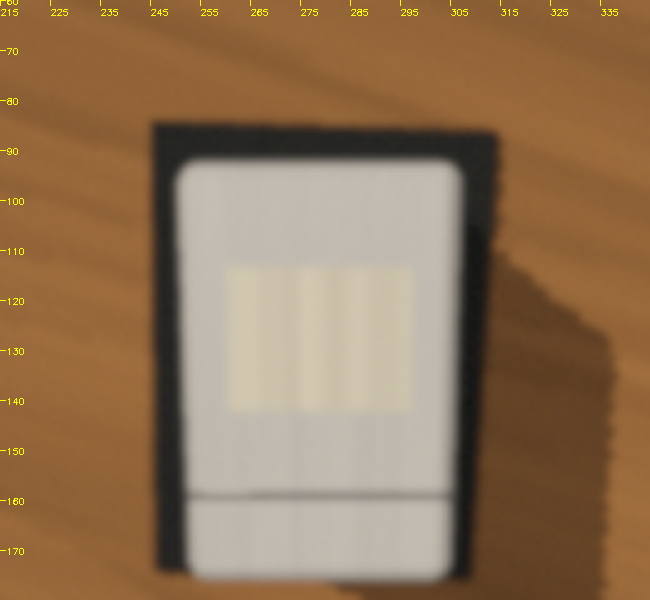

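View pics/topF.png

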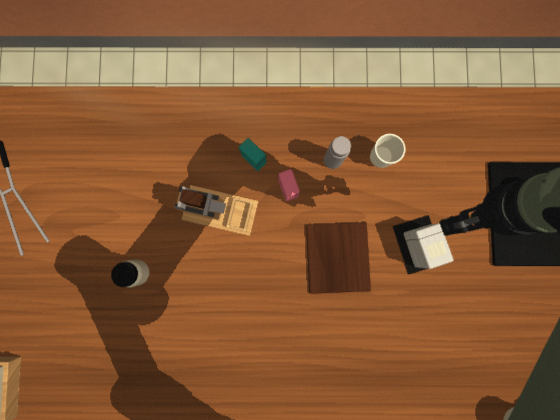

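Run:
```python
from fit import *
l,w=.045,.03;L=[(-l,-w,.106),(-l,w,.106),(l,w,.106),(l,-w,.106)]
q=lambda a:(215+a[0]/5,60+a[1]/5)
px=[q(a) for a in((176,159),(463,160),(451,579),(189,580))]
for x0 in([.538,-.3,.32],[.538,-.3,.32,0]):
    x,e=fit([(W,Tof("fin"),L,px)],x0);print(x.round(4),e[0].tolist())
sign_off()
```

```text
[ 0.5369 -0.2989  0.3234] [[-0.1, -0.1], [0.1, -0.3], [0.1, 0.3], [-0.1, 0.2]]
[ 0.537  -0.2988  0.3233 -0.0018] [[0.1, 0.1], [-0.0, -0.2], [-0.0, 0.1], [-0.0, -0.0]]
the job is handed in; nothing more can be done
```

The job is done and handed in at about 36.5 s of the 61 s; no verdict is given.

- **Chock:** I pushed the catch open with the dark chock from above the bridge and stood the chock between bridge and tab. With the hand off, it stands upright there in the last pictures, with the bar clear of the bay.
- **Tin:** I gripped the silver tin with the tool tilted, lifted it out and laid it flat on the board. I then took it again from above and set it on the column; contact came within a millimetre of the expected height.

**Last checks:**
- **Tin on the column:** it measured (0.537, -0.299) m with yaw 0.323 rad. The tin below had measured (0.538, -0.299) m with yaw 0.322 rad, so they agree to about 1 mm and 0.001 rad. The view from the other camera side shows the three tins' edges in line.
- **Bystanders:** the jar, cup, mill and both coloured tins look unmoved in the top view. I checked this by eye only.

**Disagreements:** my first wrist view put the column about 5 mm off the later one. I explained this by a sideways camera bias of about 2 mm, seen from opposite headings, and corrected for it. The tin touched the board about 4 mm higher than computed, but lay flat once released.

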